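Sweep rejected pralines into the reject pan

ROBOT

A 6-joint arm with a two-finger parallel gripper is mounted at the origin on the work surface. World frame = base frame: x ahead of the robot, y to its left, z up, the work surface at z = 0. Lengths are in m, angles in rad, forces in N, time in s.
With the tool pointing down it reaches from about 0.3 to 0.825 m from the base axis. Payload 5.4 kg.
Tool frame: the origin (TCP) lies between the finger pads; the fingertips stand bot.tips_ahead ahead of it and the grasp point (between the pads) lies 5 mm behind it (bot.tips_ahead is the distance from the TCP to the fingertips, in m); z points along the fingers, y is the direction in which the jaws open and shut (so a half turn about z gives the same grasp; the last joint's range is limited). The gripper opens to 92 mm and grips with 3 to 60 N. Pads are 20 mm wide; open, the fingers measure 128 mm over their backs; the gripper's body (75 mm by 189 mm) begins 69 mm behind the grasp point.
Start: joints at [0.96, 0.158, 1.597, -0, 1.386, -0.21], TCP at [0.224, 0.529, 0.229] pointing down, gripper open.
Joint ranges: [-2.91, 2.91], [-0.94, 2.29], [0.18, 2.7], [-1.29, 4.43], [0.17, 2.64], [-3, 3]. Speed limits (rad/s): [2.57, 2.57, 3.14, 3.14, 3.14, 3.14].

INTERFACE

Orientations are given as [roll, pitch, yaw] about the fixed x, y, z axes, in that order (R = Rz(yaw) Ry(pitch) Rx(roll)).
In Python, from bench import bot gives the robot as it stands.
- The arm moves only by the tool drive_tool, never from a script. Its argument "series" is a list that holds one entry, the list of rows, each a list of 4 numbers: the shift along the tool's x, y, z in m, then the turn about the tool's z in degrees. A call has 1 to 20 rows; each row shifts and turns the commanded pose from where the row before left it, along the tool's axes as they then stand; what a row does not reach is not made up. A row lasts 1/8 s, in which the tool goes at most 62.5 mm and 10.7 degrees, less where a joint would pass 70% of its speed; a pose out of reach is approached as far as the arm can. A call is refused whole if a number of a shift passes 0.0625 or a number of a turn 10.7, either way. A call with a gripper value outside its range is refused whole. "hand" is the opening, from 0 (shut) to 1 (fully open), set as the call begins (left out, the last holds). The fingers move at their own pace and stop on an object; "newtons" is the grip in N (left out, the last holds). Time passes only in rows, so rows that do not move let the fingers close. It gives the time, the measured TCP pose, the force and the opening at its end, in the units of the state.
- bot.observe(): the state, without advancing time (a new reading comes with each control period).
- bot.read_camera(name): name is "scene" or "side" or "wrist"; returns the picture (420x560x3 uint8, blue, green, red); there is no depth.
- bot.calibration(name): a dict with "mtx" (3x3 intrinsics, pixels), "T" (4x4, takes a point from camera to world coordinates). Camera axes: x right, y down, z forward; pixel columns grow to the right and rows downward; lengths in m; the calibration is good to about 2 mm. A picture is of the moment at which its call begins: read the wrist's pose just before it. calibration takes no time and is no camera call; for the wrist camera it gives the pose at the moment of the call.
- bot.close_job(): hands the job in, once; it reports no verdict.
The state is a dict: "time_s": time; "joints": joint angles; "qd": joint speeds; "effort": joint torques, N m; "eef_pos": TCP position; "tool_rot": TCP orientation; "force": force on the tool from outside, world axes, zero at the start; "moment": the same for the moment, N m; "width": finger opening in m.
Only numpy, scipy, OpenCV 4.12 (cv2) and the standard library are available. Lean on these libraries where they do the work, as an engineer would, in place of code of your own. Each camera call takes 0.05 s, during which the arm holds its last target.

TASK

The three dark pralines on the marble board have failed inspection: sweep them along the board with your fingertips and over its end, so that all three drop into the steel reject pan and none into the blue tray at the other end. Do not pick any of them up, and leave the caramel-coloured praline on the board, the one in the blue tray, the jar and the spatula where they are.

Things in the scene. Friction and masses are not known exactly. Their poses are not given: they have to be found in the camera images.
- board: fixed white marble board, 230 (its x) x 240 (its y) mm, 35 mm high; origin at the centre of its underside on the table, so its top is 35 mm above the origin. A pan stands against each of its two ends (at +y and -y of the board), turned the same way; the ends have no rim.
- steel_pan: fixed open steel reject pan, 230 (x) x 110 (y) x 30 mm high, walls and floor 3 mm; origin at the centre of its underside on the table. It is at one end of the board, with 1 mm between its long wall and the board; its rim is 5 mm lower than the board's top. It may be at either end: its centre is 176 mm from the board's centre along the board's +y or -y.
- blue_tray: fixed open blue plastic tray for good pralines, the same shape and size as the steel pan, at the other end of the board; origin at the centre of its underside
- dark1: dark brown square moulded praline, base 30 x 30 mm, 17 mm high (straight sides 11 mm high, then a 23 mm wide step), 11 to 20 g; origin at the centre of its underside, z up, x and y along its sides. It stands loose on the board's top. The four pralines on the board stand in four lanes that run along the board's y, about 50 mm apart, in any order, one in each lane.
- dark2: dark brown praline, just like dark1
- dark3: dark brown praline, just like dark1
- caramel_board: light caramel-coloured praline on the board, to be left alone; same size and origin as dark1
- caramel_tray: light caramel-coloured praline lying in the blue tray, to be left alone; same size and origin as dark1
- jar: closed brown jar with a steel cap, 52 mm across, 70 mm high, standing on the table beyond the board; origin at the centre of its underside; to be left alone
- spatula: small spatula lying on the table between the robot and the board, about 170 mm long along its x, less than 30 mm high; to be left alone
Not all that is in view belongs to the job. What is shaped like the dark3 but pink is not meant. What is shaped like the dark1 but purple is not meant.

How it is judged:
At the end, for the whole second after the job is handed in: All three dark pralines lie at rest inside the steel pan (each origin within its walls and below 45 mm above the table); the two caramel pralines and the jar are within 15 mm, the spatula within 20 mm, of where they were (x of dark1 in the frame of steel_pan between -0.112 and 0.112 m and y of dark1 in the frame of steel_pan between -0.052 and 0.052 m and height (world z) of each of dark1, dark2, dark3 below 0.045 m and linear speed of each of dark1, dark2, dark3 below 0.02 m/s and x of dark2 in the frame of steel_pan between -0.112 and 0.112 m and y of dark2 in the frame of steel_pan between -0.052 and 0.052 m and x of dark3 in the frame of steel_pan between -0.112 and 0.112 m and y of dark3 in the frame of steel_pan between -0.052 and 0.052 m and distance of each of caramel_board, caramel_tray, jar from where it was at the start of the episode below 0.015 m and distance of spatula from where it was at the start of the episode below 0.02 m); the robot touches nothing.
It fails at once if a dark praline is lifted off the board (its underside more than 8 mm above the board's top while it is upright, or more than 20 mm in any attitude) (height (world z) of any of dark1, dark2, dark3 above 0.055 m or (height (world z) of dark1 above 0.043 m and angle between dark1's own z axis and vertical below 0.5 rad) or (height (world z) of dark2 above 0.043 m and angle between dark2's own z axis and vertical below 0.5 rad) or (height (world z) of dark3 above 0.043 m and angle between dark3's own z axis and vertical below 0.5 rad)).
It fails at once if a dark praline drops into the blue tray ((x of dark1 in the frame of blue_tray between -0.112 and 0.112 m and y of dark1 in the frame of blue_tray between -0.052 and 0.052 m and height (world z) of dark1 below 0.045 m) or (x of dark2 in the frame of blue_tray between -0.112 and 0.112 m and y of dark2 in the frame of blue_tray between -0.052 and 0.052 m and height (world z) of dark2 below 0.045 m) or (x of dark3 in the frame of blue_tray between -0.112 and 0.112 m and y of dark3 in the frame of blue_tray between -0.052 and 0.052 m and height (world z) of dark3 below 0.045 m)).
It fails at once if a caramel praline or the jar is moved by more than 15 mm, or the spatula by more than 20 mm (distance of any of caramel_board, caramel_tray, jar from where it was at the start of the episode above 0.015 m or distance of spatula from where it was at the start of the episode above 0.02 m).
It also fails if it takes over 51 s, if anything falls off the work surface, if the arm or the gripper's body presses on something with over 40 N, if the wrist force passes 120 N, or if a joint passes its speed limit or range.

## Working session

There is one attempt and no reset: what is moved stays moved. The work goes in short steps, Python scripts to look and compute and a tool call to move; the robot and the scene stay as the last step left them, time stands still between calls to the robot, and variables do not carry over. Pictures are saved under pics/ and viewed, and the job is handed in when it is done.

Besides the shell and the picture viewer there is one more tool, called after "Call:" as a command line: name --argument value ..., lists and objects as JSON in quotes. drive_tool: Moves the arm, as the interface text tells. Its arguments: {"type":"object","properties":{"series":{"type":"array","items":{"type":"array","items":{"type":"array","items":{"type":"number"}}}},"hand":{"type":"number"},"newtons":{"type":"number"}},"required":["series"]}

```bash
ls; mkdir -p pics
python3 - <<'E'
from bench import bot
import cv2
s=bot.observe();print(s,bot.tips_ahead)
for n in("scene","side"):
    cv2.imwrite(f"pics/{n}0.png",bot.read_camera(n)); c=bot.calibration(n);print(n,c)
E
```

```text
pics
{'time_s': 0.0, 'joints': array([ 9.59887338e-01,  1.59070486e-01,  1.59824804e+00, -2.53099024e-05,
        1.38614563e+00, -2.10134609e-01]), 'qd': array([ 2.44961462e-04, -9.56733274e-04, -1.22581837e-03, -7.17242698e-05,
        2.73803649e-04,  2.88835619e-03]), 'effort': array([ 2.82465771e-04, -3.85564291e+01, -3.22115672e+01,  7.02103483e-02,
        3.76570900e-02, -1.16554852e-04]), 'eef_pos': array([0.22401999, 0.52891675, 0.22759892]), 'tool_rot': array([-3.13975713e+00, -3.66054726e-04,  2.74082261e+00]), 'force': array([0.23623973, 0.18726835, 1.06687686]), 'moment': array([0.0117923 , 0.03483828, 0.0565317 ]), 'width': 0.09171409037609755} 0.014
scene {'mtx': array([[513.49454473,   0.        , 283.28900492],
       [  0.        , 513.49454473, 213.47768197],
       [  0.        ,   0.        ,   1.        ]]), 'T': array([[-0.30651527,  0.64039066, -0.7042359 ,  1.31950772],
       [ 0.95183506,  0.21214907, -0.22136573,  0.25011628],
       [ 0.00764245, -0.7381684 , -0.67457321,  0.76948055],
       [ 0.        ,  0.        ,  0.        ,  1.        ]])}
side {'mtx': array([[453.92190859,   0.        , 276.45968015],
       [  0.        , 453.92190859, 216.6199694 ],
       [  0.        ,   0.        ,   1.        ]]), 'T': array([[ 0.97905388, -0.11260508,  0.16962783,  0.45035885],
       [-0.20333378, -0.58346808,  0.78626991, -0.56326809],
       [ 0.01043444, -0.80429167, -0.5941431 ,  0.53002427],
       [ 0.        ,  0.        ,  0.        ,  1.        ]])}
```

View pics/scene0.png

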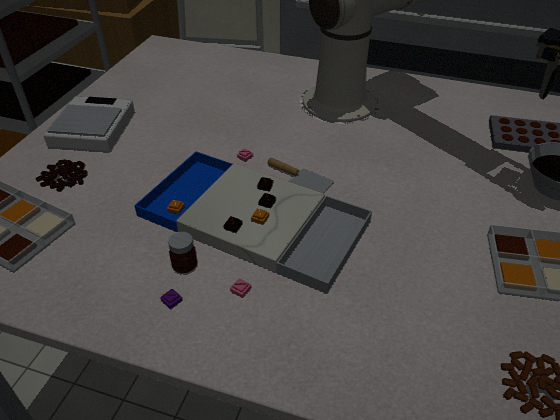

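View pics/side0.png

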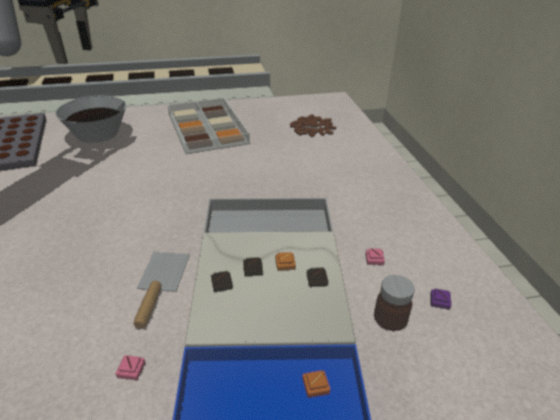

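The steel pan is on the +y side, the blue tray on the −y side. In the side view the darks are near (222,281), (253,267) and (317,277), and the caramel is at (286,261). I'll enlarge both views.

Run:
```python
import cv2
a=cv2.imread("pics/scene0.png")[140:300,130:380]; b=cv2.imread("pics/side0.png")[190:360,170:370]
cv2.imwrite("pics/sc1.png",cv2.convertScaleAbs(cv2.resize(a,None,fx=3.2,fy=3.2,interpolation=3)[:600],alpha=1.5))
cv2.imwrite("pics/si1.png",cv2.convertScaleAbs(cv2.resize(b,None,fx=3.5,fy=3.5,interpolation=3)[:600],alpha=1.3))
```

```text
(no output)
```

View pics/sc1.png

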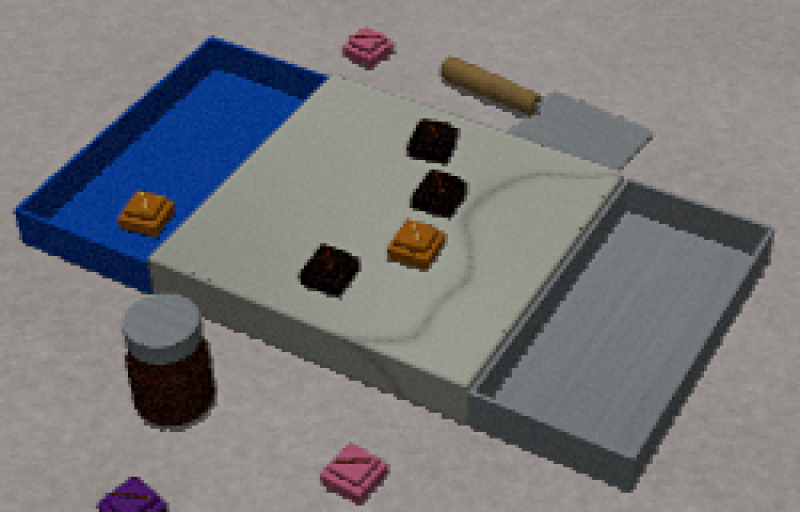

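View pics/si1.png

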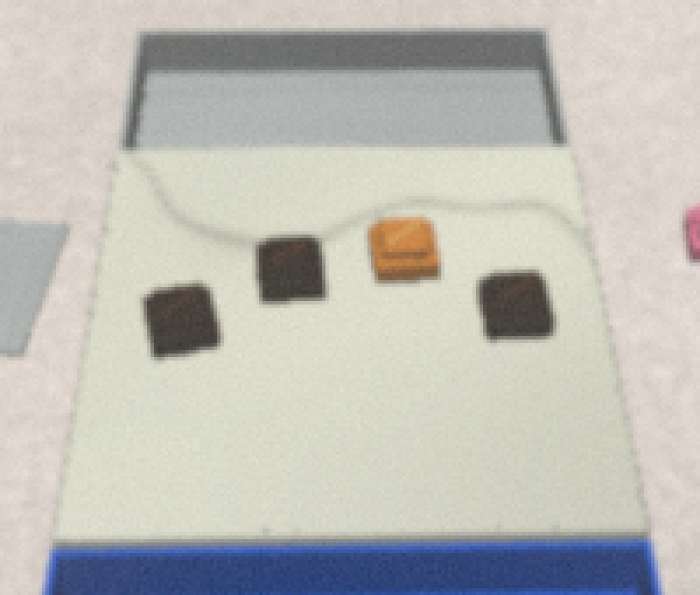

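```bash
cat > h.py <<'E'
from bench import bot
import numpy as np,cv2
def ray(c,p):
    d=c["T"][:3,:3]@np.linalg.inv(c["mtx"])@np.array([p[0],p[1],1.]);return c["T"][:3,3],d/np.linalg.norm(d)
def tri(cs,ps):
    A=0;b=0
    for c,p in zip(cs,ps):
        o,d=ray(c,p);M=np.eye(3)-np.outer(d,d);A=A+M;b=b+M@o
    return np.linalg.solve(A,b)
def plane(c,p,z):
    o,d=ray(c,p);return o+d*(z-o[2])/d[2]
def proj(c,P):
    q=np.linalg.inv(c["T"])@np.append(P,1);u=c["mtx"]@q[:3];return u[:2]/u[2]
E
python3 - <<'E'
from h import *
np.set_printoptions(precision=4,suppress=True)
sc,si=bot.calibration("scene"),bot.calibration("side")
S=lambda p:np.array(p)/3.2+[130,140]
D=lambda p:np.array(p)/3.5+[170,190]
pts={"BR":((328,77),(55,540)),"SR":((622,180),(118,150)),"SF":((470,390),(570,148)),"BF":((152,265),(650,540)),
"A":((433,141),(182,320)),"B":((439,193),(291,269)),"car":((416,245),(404,249)),"C":((330,270),(516,305))}
for k,(a,b) in pts.items():
    z=.035 if len(k)==2 else .043
    print(k,tri([sc,si],[S(a),D(b)]),plane(sc,S(a),z),plane(si,D(b),z))
E
```

```text
BR [ 0.4163 -0.161   0.0291] [ 0.4255 -0.1582  0.035 ] [ 0.4156 -0.1643  0.035 ]
SR [0.4587 0.0766 0.0271] [0.4707 0.0778 0.035 ] [0.4573 0.0692 0.035 ]
SF [0.6825 0.0372 0.0278] [0.6879 0.0397 0.035 ] [0.6796 0.0277 0.035 ]
BF [ 0.6403 -0.1985  0.0234] [ 0.6491 -0.1904  0.035 ] [ 0.6372 -0.2085  0.035 ]
A [ 0.4752 -0.0587  0.0377] [ 0.4809 -0.0563  0.043 ] [ 0.4751 -0.0645  0.043 ]
B [ 0.5271 -0.0362  0.0381] [ 0.5319 -0.0342  0.043 ] [ 0.5265 -0.0417  0.043 ]
car [ 0.5805 -0.0333  0.0381] [ 0.5854 -0.0314  0.043 ] [ 0.5792 -0.0385  0.043 ]
C [ 0.6207 -0.0781  0.0381] [ 0.6249 -0.0757  0.043 ] [ 0.6193 -0.0834  0.043 ]
```

Call:
drive_tool --series '[[[-0.0382, -0.0342, 0, 0], [-0.0382, -0.0342, 0, 0], [-0.0382, -0.0342, 0, 0], [-0.0382, -0.0342, 0, 0], [-0.0382, -0.0342, 0, 0], [-0.0382, -0.0342, 0, 0], [-0.0382, -0.0342, 0, 0], [-0.0382, -0.0342, 0, 0], [-0.0382, -0.0342, 0, 0], [-0.0382, -0.0342, 0, 0], [-0.0382, -0.0342, 0, 0], [-0.0382, -0.0342, 0, 0], [-0.0382, -0.0342, 0, 0], [-0.0382, -0.0342, 0, 0], [0, 0, 0, 10], [0, 0, 0, 10], [0, 0, 0, 10], [0, 0, 0, 10], [0, 0, 0, 10], [0, 0, 0, 10]]]' --hand 0

```text
time_s: 2.6
eef_pos: [0.5296, -0.1199, 0.228]
tool_rot: [-3.141, -0.001, 1.688]
force: [0.2, -0.4, 0.5]
width: 0.0006
```

Call:
drive_tool --series '[[[0, 0, 0, 8.5], [0, 0, 0, 8.5], [0, 0, 0, 0], [0, 0, 0, 0]]]'

```text
time_s: 3.1
eef_pos: [0.5298, -0.12, 0.2283]
tool_rot: [-3.141, -0.0, 1.399]
force: [-0.7, -0.4, -0.1]
width: 0.0004
```

Run:
```python
from h import *
import pickle
s=bot.observe();c=bot.calibration("wrist");im=bot.read_camera("wrist")
print(s["time_s"],s["eef_pos"],s["tool_rot"],s["joints"]);print(c)
pickle.dump(c,open("w1.pkl","wb"));cv2.imwrite("pics/w1.png",im)
```

```text
3.1 [ 0.52981189 -0.12002563  0.2283278 ] [-3.14107809e+00 -1.50935412e-04  1.39931349e+00] [-4.45333302e-01  7.69228392e-02  1.68638520e+00  6.26782862e-06
  1.37882083e+00 -2.73851699e-01]
{'mtx': array([[378.58932051,   0.        , 273.11265271],
       [  0.        , 378.58932051, 209.2212901 ],
       [  0.        ,   0.        ,   1.        ]]), 'T': array([[ 9.85356662e-01, -1.65477954e-01, -4.11010359e-02,
         5.42459177e-01],
       [-1.70505508e-01, -9.56787893e-01, -2.35552117e-01,
        -5.52915345e-02],
       [-3.46291226e-04,  2.39110800e-01, -9.70992227e-01,
         3.84834247e-01],
       [ 0.00000000e+00,  0.00000000e+00,  0.00000000e+00,
         1.00000000e+00]])}
```

View pics/w1.png

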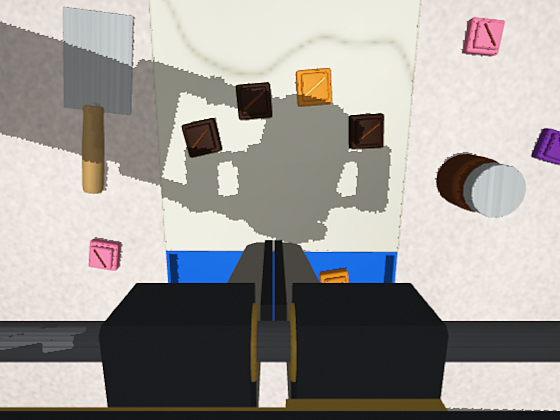

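The wrist view shows the darks at (202,137), (254,101) and (366,131), the caramel at (314,87), and the board's blue-end edge at v≈250. I'll move 100 mm along tool x for a second view that includes the steel edge.

Call:
drive_tool --series '[[[0.02, 0, 0, 0], [0.04, 0, 0, 0], [0.03, 0, 0, 0], [0.01, 0, 0, 0], [0, 0, 0, 0], [0, 0, 0, 0]]]'

```text
time_s: 3.9
eef_pos: [0.5472, -0.0223, 0.2286]
tool_rot: [-3.142, 0.0, 1.396]
force: [0.1, 0.2, -0.0]
width: 0.0004
```

Run:
```python
from h import *
import pickle
s=bot.observe();c=bot.calibration("wrist");im=bot.read_camera("wrist")
print(s["time_s"],s["eef_pos"],s["tool_rot"])
pickle.dump(c,open("w2.pkl","wb"));cv2.imwrite("pics/w2.png",im)
a=cv2.imread("pics/w1.png")[60:270,140:420]
cv2.imwrite("pics/w1c.png",cv2.resize(a,None,fx=2.8,fy=2.8,interpolation=3))
cv2.imwrite("pics/w2c.png",cv2.resize(im[60:270,140:420],None,fx=2.8,fy=2.8,interpolation=3))
```

```text
3.9 [ 0.54721336 -0.02229488  0.22859331] [-3.14159054e+00  3.82505952e-04  1.39639975e+00]
```

View pics/w1c.png

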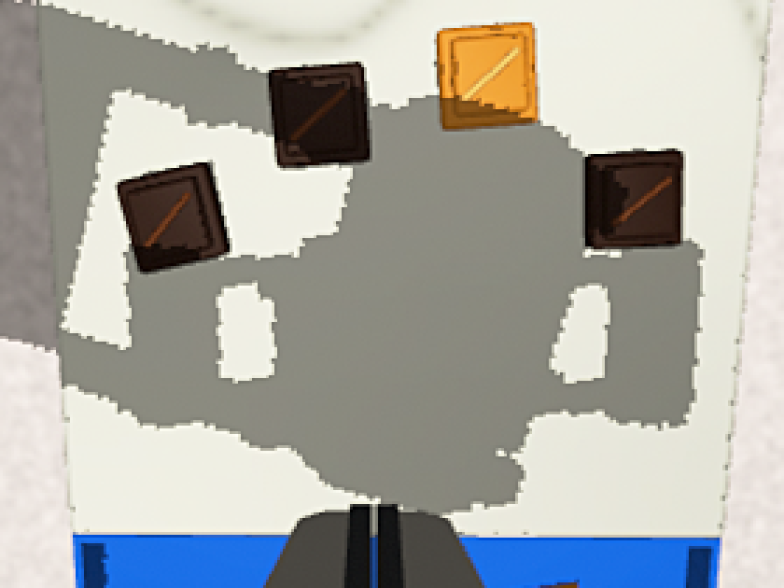

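View pics/w2.png

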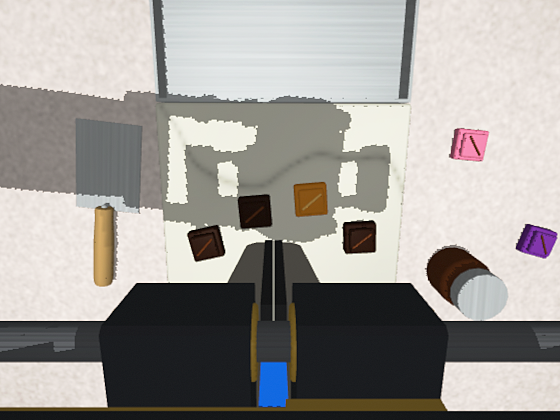

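View pics/w2c.png

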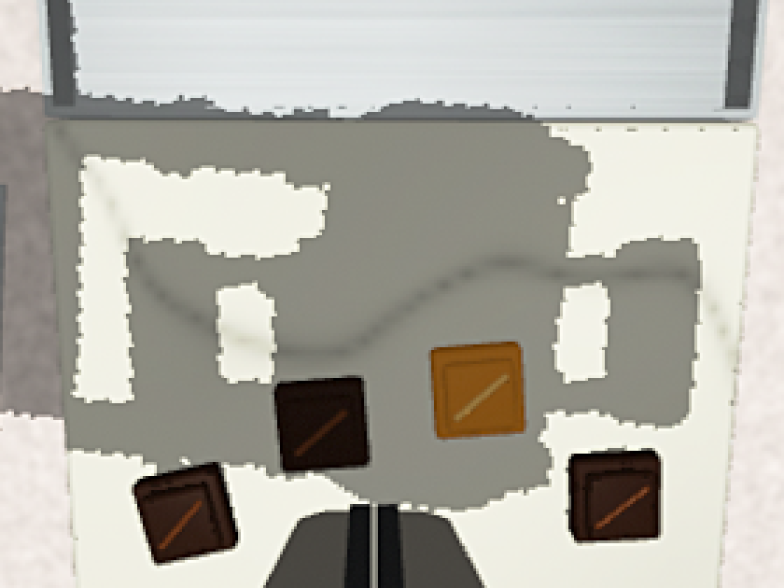

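Run:
```python
from h import *
import pickle
np.set_printoptions(precision=4,suppress=True)
c1,c2=[pickle.load(open(f"w{i}.pkl","rb")) for i in(1,2)]
P=lambda p:(np.array(p)+.5)/2.8-.5+[140,60]
e=np.array([.54721,-.02229]);y=1.3964
tx=np.array([np.cos(y),np.sin(y)]);ty=np.array([np.sin(y),-np.cos(y)])
def sh(k,X):print(k,X,"tool dx,dy",(X[:2]-e)@tx,(X[:2]-e)@ty)
for k,a,b in[("A",(167,220),(180,527)),("B",(320,113),(321,431)),("car",(490,73),(481,397)),("C",(645,200),(622,508))]:
    sh(k,tri([c1,c2],[P(a),P(b)]));sh("   z.052",(plane(c1,P(a),.052)+plane(c2,P(b),.052))/2)
for k,c,p in[("SR",c2,(48,123)),("SF",c2,(755,125)),("BR",c1,(74,533)),("BF",c1,(720,533))]: sh(k,plane(c,P(p),.035))
```

```text
A [ 0.4769 -0.0627  0.0552] tool dx,dy -0.05204499264292959 -0.06226191514246007
   z.052 [ 0.4761 -0.0633  0.052 ] tool dx,dy -0.052706598348395736 -0.06287601799688748
B [ 0.5284 -0.0396  0.052 ] tool dx,dy -0.02027427556923977 -0.015488550328493734
   z.052 [ 0.5284 -0.0396  0.052 ] tool dx,dy -0.02027234031837229 -0.015487036133506138
car [ 0.5809 -0.037   0.0532] tool dx,dy -0.00869456035801326 0.03571120832196216
   z.052 [ 0.581  -0.0372  0.052 ] tool dx,dy -0.008784009363922275 0.035831575515369994
C [ 0.6213 -0.0816  0.055 ] tool dx,dy -0.04559443790415363 0.08324247548896833
   z.052 [ 0.6219 -0.0823  0.052 ] tool dx,dy -0.04613291676239581 0.0839793703731578
SR [0.4598 0.0708 0.035 ] tool dx,dy 0.07656118258599934 -0.10221809987979334
SF [0.6813 0.0312 0.035 ] tool dx,dy 0.07596097155032881 0.12281287076152032
BR [ 0.4176 -0.1628  0.035 ] tool dx,dy -0.16089822237162366 -0.10330461423946939
BF [ 0.6398 -0.2013  0.035 ] tool dx,dy -0.16018108394282632 0.1222381459903038
```

Tool axes line up with the board. In the tool frame, A is at (-52,-62) mm, B (-20,-15), caramel (-9,+36), C (-46,+84), and the steel edge is at +76. Triangulated heights are 52–55 mm, which agrees with the 52 mm in the text. Going in behind A.

Call:
drive_tool --series '[[[-0.025, -0.0155, 0, 0], [-0.025, -0.0155, 0.02, 0], [-0.025, -0.0155, 0.03, 0], [-0.0225, -0.0155, 0.03, 0], [0, 0, 0.03, 0], [0, 0, 0.03, 0], [0, 0, 0.015, 0], [0, 0, 0.01, 0], [0, 0, 0, 0], [0, 0, 0, 0]]]'

```text
time_s: 5.2
eef_pos: [0.4701, -0.1073, 0.0646]
tool_rot: [3.14, 0.001, 1.397]
force: [0.5, -0.3, 0.9]
width: 0.0006
```

Run:
```python
from h import *
cv2.imwrite("pics/w3.png",bot.read_camera("wrist"));s=bot.observe();print(s["eef_pos"],s["tool_rot"])
```

```text
[ 0.47013482 -0.10725824  0.06459158] [3.13973980e+00 5.59826797e-04 1.39698753e+00]
```

View pics/w3.png

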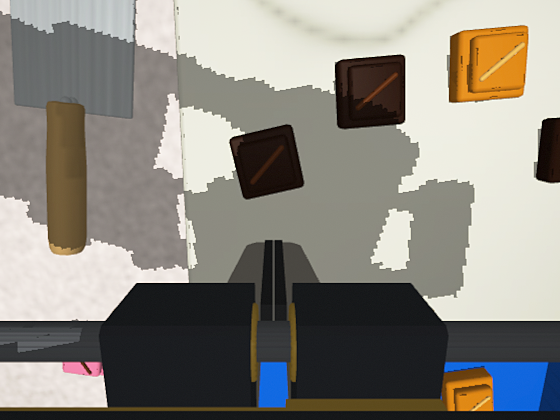

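Fingertips sit directly behind dark A at (267,161), offset about 8 px. Lowering 10 mm and sweeping.

Call:
drive_tool --series '[[[0, 0, 0.005, 0], [0, 0, 0.005, 0], [0, 0, 0, 0], [0.006, 0, 0, 0], [0.012, 0, 0, 0], [0.012, 0, 0, 0], [0.012, 0, 0, 0], [0.012, 0, 0, 0], [0.012, 0, 0, 0], [0.012, 0, 0, 0], [0.012, 0, 0, 0], [0.012, 0, 0, 0]]]'

```text
time_s: 6.75
eef_pos: [0.4871, -0.0057, 0.0536]
tool_rot: [-3.142, -0.0, 1.397]
force: [0.1, -0.5, 0.5]
width: 0.0005
```

Run:
```python
from h import *
cv2.imwrite("pics/w4.png",bot.read_camera("wrist"));s=bot.observe();print(s["eef_pos"],s["tool_rot"])
```

```text
[ 0.48714075 -0.0045951   0.05356538] [-3.14146225e+00 -7.26540010e-04  1.39747236e+00]
```

View pics/w4.png

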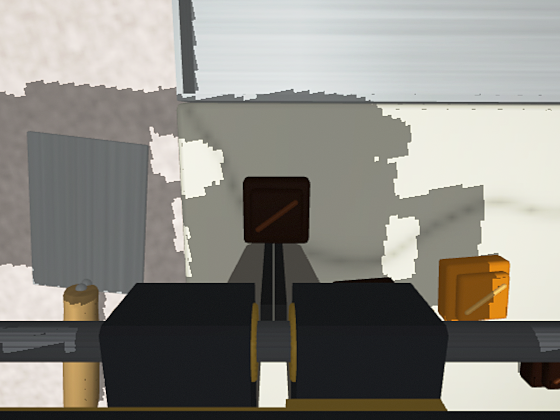

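Dark A at (276,210) is squared up on the fingertips. Sweeping the remaining 78 mm to just past the edge.

Call:
drive_tool --series '[[[0.01, 0, 0, 0], [0.01, 0, 0, 0], [0.01, 0, 0, 0], [0.01, 0, 0, 0], [0.01, 0, 0, 0], [0.008, 0, 0, 0], [0.007, 0, 0, 0], [0.007, 0, 0, 0], [0.006, 0, 0, 0], [0, 0, 0, 0], [0, 0, 0, 0]]]'

```text
time_s: 8.18
eef_pos: [0.5005, 0.0703, 0.0536]
tool_rot: [3.142, 0.0, 1.397]
force: [0.0, 0.3, 0.5]
width: 0.0001
```

Run:
```python
from h import *
cv2.imwrite("pics/w5.png",bot.read_camera("wrist"));s=bot.observe();print(s["eef_pos"],s["tool_rot"])
```

```text
[0.50047415 0.07020697 0.05360824] [3.14157886e+00 1.12210704e-04 1.39672812e+00]
```

View pics/w5.png

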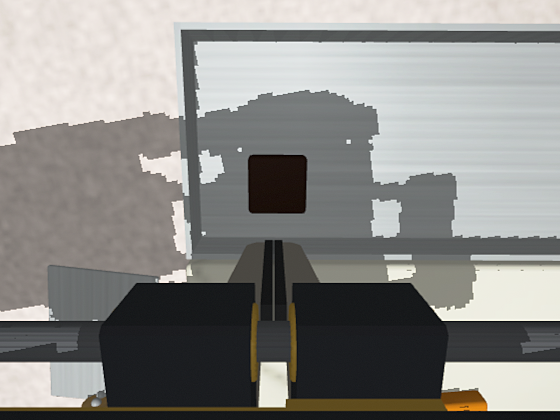

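Dark A lies flipped in the steel pan at (278,184). Next is dark B: rise, go back 148 mm, shift 46.5 mm sideways, descend.

Call:
drive_tool --series '[[[0, 0, -0.025, 0], [0, 0, -0.025, 0], [-0.02, 0.006, 0, 0], [-0.032, 0.01, 0, 0], [-0.032, 0.01, 0, 0], [-0.032, 0.01, 0, 0], [-0.032, 0.0105, 0, 0], [0, 0, 0, 0], [0, 0, 0.02, 0], [0, 0, 0.015, 0], [0, 0, 0.01, 0], [0, 0, 0, 0]]]'

```text
time_s: 9.72
eef_pos: [0.5199, -0.0828, 0.0577]
tool_rot: [-3.14, -0.0, 1.397]
force: [0.7, -0.2, 0.2]
width: 0.0004
```

Run:
```python
from h import *
cv2.imwrite("pics/w6.png",bot.read_camera("wrist"));s=bot.observe();print(s["eef_pos"],s["tool_rot"])
```

```text
[ 0.52055366 -0.0830816   0.0584485 ] [-3.14107311e+00 -1.65794592e-04  1.39728783e+00]
```

View pics/w6.png

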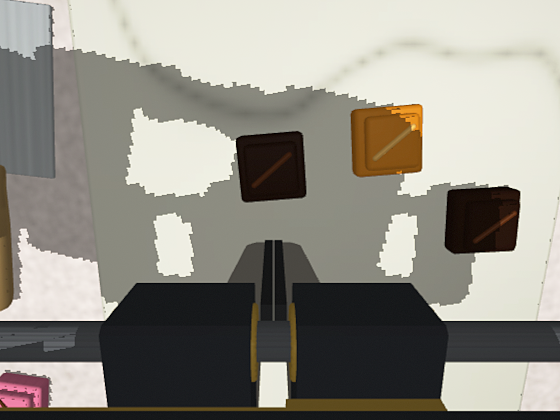

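Dark B at (271,167) is ahead of the tips (x≈275), with the caramel well to the right at (388,141). Shifting 2 mm, lowering 5 mm and sweeping.

Call:
drive_tool --series '[[[0, -0.002, 0.005, 0], [0, 0, 0, 0], [0.006, 0, 0, 0], [0.012, 0, 0, 0], [0.012, 0, 0, 0], [0.012, 0, 0, 0], [0.012, 0, 0, 0], [0.012, 0, 0, 0], [0.012, 0, 0, 0], [0.012, 0, 0, 0]]]'

```text
time_s: 11.02
eef_pos: [0.5344, 0.0064, 0.0536]
tool_rot: [-3.142, 0.0, 1.397]
force: [-0.0, -0.8, -0.3]
width: 0.0004
```

Run:
```python
from h import *
cv2.imwrite("pics/w7.png",bot.read_camera("wrist"));s=bot.observe();print(s["eef_pos"],s["tool_rot"])
```

```text
[0.53444541 0.0075138  0.05357508] [-3.14150034e+00 -7.90997585e-04  1.39755447e+00]
```

View pics/w7.png

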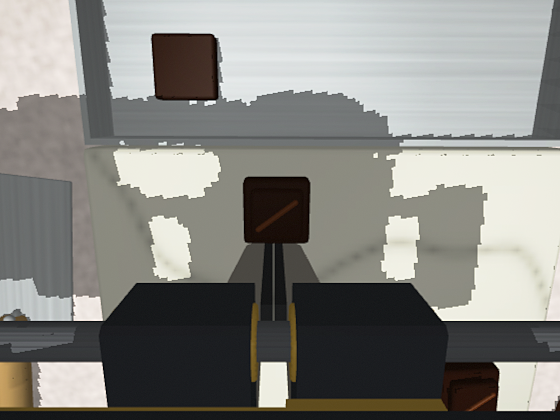

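Call:
drive_tool --series '[[[0.01, 0, 0, 0], [0.01, 0, 0, 0], [0.01, 0, 0, 0], [0.008, 0, 0, 0], [0.007, 0, 0, 0], [0.006, 0, 0, 0], [0.006, 0, 0, 0], [0, 0, 0, 0], [0, 0, 0, 0]]]'

```text
time_s: 12.2
eef_pos: [0.5441, 0.0616, 0.0536]
tool_rot: [3.142, 0.0, 1.397]
force: [-0.0, -0.1, -0.2]
width: 0.0005
```

Run:
```python
from h import *
cv2.imwrite("pics/w8.png",bot.read_camera("wrist"));s=bot.observe();print(s["eef_pos"],s["tool_rot"])
e=np.array([.54721,-.02229]);y=1.3964
tx=np.array([np.cos(y),np.sin(y)]);ty=np.array([np.sin(y),-np.cos(y)])
d=s["eef_pos"][:2]-e;print(d@tx,d@ty)
```

```text
[0.5440963  0.06151083 0.05358223] [-3.14152378e+00  7.20670122e-05  1.39666678e+00]
0.08198942398835828 -0.017607058730260805
```

View pics/w8.png

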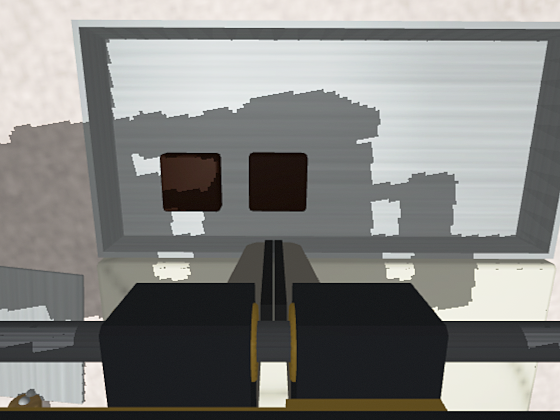

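Both darks A and B are in the pan, at (191,182) and (278,182). Moving to dark C, passing above the caramel.

Call:
drive_tool --series '[[[0, 0, -0.025, 0], [0, 0, -0.025, 0], [-0.02, 0.011, 0, 0], [-0.033, 0.02, 0, 0], [-0.04, 0.025, 0, 0], [-0.04, 0.025, 0, 0], [-0.04, 0.02, 0, 0], [0, 0, 0, 0], [0, 0, 0.02, 0], [0, 0, 0.015, 0], [0, 0, 0.01, 0], [0, 0, 0, 0]]]'

```text
time_s: 13.75
eef_pos: [0.6126, -0.1251, 0.0571]
tool_rot: [-3.139, -0.001, 1.398]
force: [-0.6, 0.0, 0.4]
width: 0.0003
```

Run:
```python
from h import *
cv2.imwrite("pics/w9.png",bot.read_camera("wrist"));s=bot.observe();print(s["eef_pos"],s["tool_rot"])
e=np.array([.54721,-.02229]);y=1.3964
tx=np.array([np.cos(y),np.sin(y)]);ty=np.array([np.sin(y),-np.cos(y)])
d=s["eef_pos"][:2]-e;print(d@tx,d@ty)
```

```text
[ 0.61337759 -0.12556636  0.05808923] [-3.14066517e+00 -2.39097223e-04  1.39755352e+00]
-0.09022882522666663 0.08308378236252506
```

View pics/w9.png

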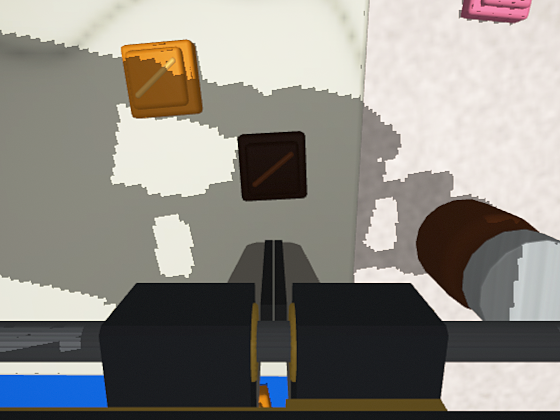

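Dark C at (272,166) is centred on the tips, the caramel (162,79) is clear to the left, and the jar is well below the gripper body. Sweeping.

Call:
drive_tool --series '[[[0, 0, 0.0045, 0], [0, 0, 0, 0], [0.006, 0, 0, 0], [0.012, 0, 0, 0], [0.012, 0, 0, 0], [0.012, 0, 0, 0], [0.012, 0, 0, 0], [0, 0, 0, 0]]]'

```text
time_s: 14.8
eef_pos: [0.6231, -0.0718, 0.054]
tool_rot: [-3.141, -0.0, 1.398]
force: [0.1, 0.7, 0.3]
width: 0.0001
```

Run:
```python
from h import *
cv2.imwrite("pics/w10.png",bot.read_camera("wrist"));s=bot.observe();print(s["eef_pos"],s["tool_rot"])
e=np.array([.54721,-.02229]);y=1.3964
tx=np.array([np.cos(y),np.sin(y)]);ty=np.array([np.sin(y),-np.cos(y)])
d=s["eef_pos"][:2]-e;print(d@tx,d@ty)
```

```text
[ 0.6230404  -0.07249882  0.05405375] [-3.14149108e+00  1.38318731e-04  1.39779657e+00]
-0.03628961720205399 0.0833920803317511
```

View pics/w10.png

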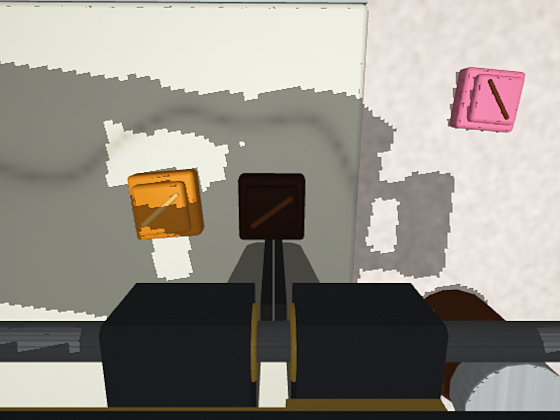

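Dark C (272,206) is passing the caramel with about 35 px of gap. Continuing 119 mm.

Call:
drive_tool --series '[[[0.006, 0, 0, 0], [0.012, 0, 0, 0], [0.012, 0, 0, 0], [0.012, 0, 0, 0], [0.012, 0, 0, 0], [0.012, 0, 0, 0], [0.01, 0, 0, 0], [0.01, 0, 0, 0], [0.008, 0, 0, 0], [0.007, 0, 0, 0], [0.006, 0, 0, 0], [0.006, 0, 0, 0], [0.006, 0, 0, 0], [0, 0, 0, 0], [0, 0, 0, 0]]]'

```text
time_s: 16.73
eef_pos: [0.6436, 0.0441, 0.0541]
tool_rot: [-3.142, 0.0, 1.397]
force: [1.0, 0.9, 0.0]
width: 0.0004
```

Run:
```python
from h import *
cv2.imwrite("pics/w11.png",bot.read_camera("wrist"));s=bot.observe();print(s["eef_pos"],s["tool_rot"])
```

```text
[0.64359161 0.04403829 0.05409322] [-3.14158657e+00  1.01733717e-04  1.39672429e+00]
```

View pics/w11.png

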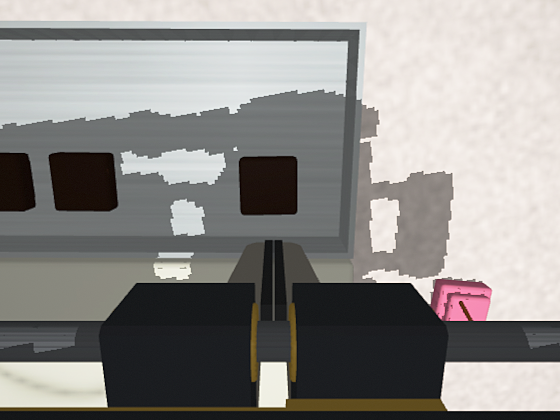

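Dark C is in the pan at (268,185). I'll lift clear and check everything.

Call:
drive_tool --series '[[[0, 0, -0.03, 0], [0, 0, -0.05, 0], [0, 0, -0.05, 0], [0, 0, -0.05, 0], [0, 0, -0.02, 0], [0, 0, 0, 0], [0, 0, 0, 0]]]'

```text
time_s: 17.65
eef_pos: [0.6424, 0.0443, 0.251]
tool_rot: [-3.137, 0.0, 1.397]
force: [0.1, 0.3, -0.2]
width: 0.0004
```

Run:
```python
from h import *
a=cv2.imread("pics/scene0.png")[140:320,130:380]
b=bot.read_camera("scene");cv2.imwrite("pics/scene9.png",b);b=b[140:320,130:380]
cv2.imwrite("pics/cmp.png",cv2.convertScaleAbs(cv2.resize(np.hstack([a,b]),None,fx=1.6,fy=1.6,interpolation=3),alpha=1.5))
si=bot.read_camera("side");cv2.imwrite("pics/side9.png",si)
print(bot.observe()["eef_pos"])
a=cv2.imread("pics/side0.png")[190:420,110:450];cv2.imwrite("pics/cmps.png",np.hstack([a,si[190:420,110:450]]))
```

```text
[0.64239403 0.04427932 0.25106074]
```

View pics/cmp.png

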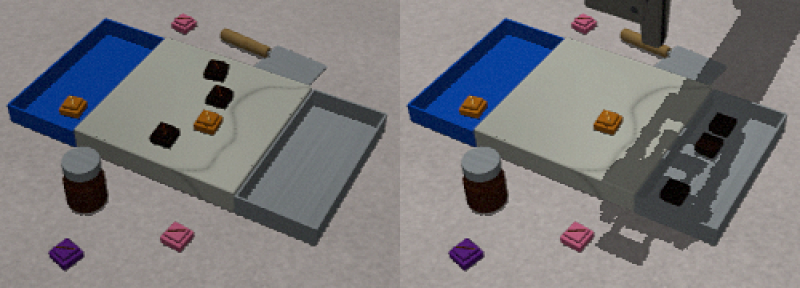

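View pics/cmps.png

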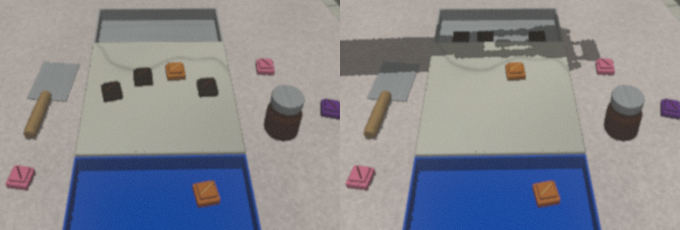

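Before/after pictures show the three darks in the steel pan and everything else at the same pixels: caramel (608,121), tray caramel (474,105), jar, spatula. The arm is clear.

```bash
python3 -c "
from bench import bot
print(bot.close_job())"
```

```text
the job is handed in; nothing more can be done
None
```

All three dark pralines are in the steel reject pan, and I handed the job in at about 18 s of the 51 s allowed. I swept them one at a time with the closed fingertips, about 5 mm above the board, along their lanes and over the +y end.

- **Result:** the final scene and side pictures show all three darks lying in the pan; the first one had turned upside down as it dropped. The two caramels, the jar and the spatula sit at the same pixels as before, and nothing dark is in the blue tray. The arm was raised clear at z = 0.25 m.
- **Forces:** every reading taken at the end of a move was about 1 N or less.
- **Disagreement:** the scene and side cameras differed by about 7 to 10 mm on the praline positions and put heights 5 to 12 mm too low. I worked from two wrist-camera views instead, which gave praline tops at 52 to 55 mm against the expected 52 mm.

No check failed, and closing the job gives no verdict.

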